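Shut the sliding tray cover under the chute

ROBOT

A 6-joint arm with a two-finger parallel gripper is mounted at the origin on the work surface. World frame = base frame: x ahead of the robot, y to its left, z up, the work surface at z = 0. Lengths are in m, angles in rad, forces in N, time in s.
With the tool pointing down it reaches from about 0.25 to 0.725 m from the base axis. Payload 9.7 kg.
Tool frame: the origin (TCP) lies midway between the tips of the shut fingers; the grasp point (between the pads) lies hold_point_z behind it (hold_point_z is the distance from the TCP to the grasp point, in m); x points along the fingers, y is the direction in which the jaws open and shut, and the axes are right-handed (so a half turn about x gives the same grasp; the last joint's range is limited). The gripper opens to 85 mm and grips with 20 to 120 N. Pads are 22 mm wide; open, the fingers measure 114 mm over their backs; the gripper's body (76 mm by 85 mm) begins 54 mm behind the grasp point. The pads swing forward as they close: fully open they stand 13 mm farther back than shut.
Start: joints at [1.299, 0.087, 0.176, 1.66, 0, 1.571], TCP at [0.148, 0.53, 0.231] pointing down, gripper open.
Joint ranges: [-3.13, 3.13], [-0.85, 1.81], [-1.15, 1.24], [-2.2, 2.28], [-1.44, 1.52], [-3.14, 3.14]. Speed limits (rad/s): [2.22, 2.22, 2.57, 3.14, 3.14, 3.14].

INTERFACE

Orientations are given as a unit quaternion [x, y, z, w].
In Python, from plant import state, get_image, calibration, hand_in, spot_in, pinpoint, hold_point_z gives the robot as it stands.
- The arm moves only by the shell command python3 -m creep 'ROWS' [FORCE]. ROWS is JSON, a list of rows, each an object with "delta_pos": the shift along the tool's x, y, z in mm, a list of three; "dr": the turn, a rotation vector about the tool's x, y, z in rad, a list of three; "grip": the opening, from 0 (shut) to 1 (fully open). In form: [{"delta_pos": [x, y, z], "dr": [wx, wy, wz], "grip": grip}, ...]. A call has 1 to 5 rows; each row is the pose to reach, as a shift and turn from the pose commanded when the call began, along the tool's axes at that moment; what a row does not reach only later rows make up. A row lasts 1/8 s, in which the tool goes at most 62.5 mm and 10.7 degrees, less where a joint would pass 70% of its speed; a pose out of reach is approached as far as the arm can. A call with a gripper value outside its range is refused whole. The fingers move at their own pace and stop on an object; FORCE is the grip in N (left out, the last holds). Time passes only in rows, so rows that repeat a pose let the fingers close. It gives the time, the measured TCP pose, the force and the opening at its end, in the units of the state.
- state(): the state, without advancing time (a new reading comes with each control period).
- get_image(name): name is "scene" or "top" or "wrist"; returns the picture (400x640x3 uint8, red, green, blue); there is no depth.
- calibration(name): a dict with "mtx" (3x3 intrinsics, pixels), "R" (3x3) and "t" (3): a world point X has camera coordinates R X + t. Camera axes: x right, y down, z forward; pixel columns grow to the right and rows downward; lengths in m; the calibration is good to about 2 mm. A picture is of the moment at which its call begins: read the wrist's pose just before it. calibration takes no time and is no camera call; for the wrist camera it gives the pose at the moment of the call.
- hand_in(): hands the job in, once; it reports no verdict.
Trained networks look in the newest picture that a camera, given by its name, has taken for a name from the list of things; names that differ only in an ending like _2 or _b are one class to them, and where a whole thing is asked for, a point or a joint stands for the part that bears it (a point fixed in the world has none). Each returns a list of dicts, best first, with "confidence" (0 to 1); they miss things now and then, are a little off and sometimes report something else, mostly with a low value. They report only what shows in the picture. A call takes as long as a camera call. They do not tell look-alikes from the thing itself.
- spot_in(camera, label): "bbox" ([left, top, right, bottom] in pixels, round what is visible of it).
- pinpoint(camera, label): "pixel" ([column, row] in pixels: a listed point, or the origin of a listed thing).
The state is a dict: "time_s": time; "joints": joint angles; "dq": joint speeds; "effort": joint torques, N m; "tcp_pos": TCP position; "eef_rot": TCP orientation; "ft_force": force on the tool from outside, world axes, zero at the start; "wrist_torque": the same for the moment, N m; "finger_gap": finger opening in m.
Only numpy, scipy, OpenCV 4.12 (cv2) and the standard library are available. Lean on these libraries where they do the work, as an engineer would, in place of code of your own. Each camera call takes 0.05 s, during which the arm holds its last target. There are 200 camera calls.

TASK

Slide the flat cover of the parts tray shut over the compartment holding the objective, under the chute, until it has passed its sprung catch and sits fully home, held against the end stop. Push firmly enough to get past the catch but do not ram the cover, do not knock the chute, and leave the other things on the bench where they are.

Things in the scene. Friction and masses are not known exactly. Their poses are not given: they have to be found in the camera images.
- tray: Fixed grey box, 134 mm (its x) by 336 mm (its y, -186 to +150), 75 mm high; origin on the bench at its x middle, where deck and compartment meet. Rails along both long sides (|x| 52 to 67 mm) stand to z 86.5 mm and overlap the cover's edges. Position and yaw vary; the cover closes along the box's +y.
- tray_compartment (a point): Centre of the floor of the open compartment in the tray's +y end: inside tray x +-62, y 5 to 145, floor at z 5 mm. Axes as the tray.
- tray_deck (a point): Centre of the flat deck, the tray's -y end, on which the open cover is parked: tray y -180 to 0, z 75 mm. Behind it, at tray y -180 to -186, a cheek stands up to z 97 mm. Axes as the tray.
- chute: Sloped aluminium chute fixed to the tray, same origin and axes. 114 mm wide (x +-57); lower lip at tray y 55 mm, underside there at z 132 mm, flanges to z 162 mm; rises to +y at 26 deg up to y 280, z 270 mm. Two posts at y 235. A gripper holding the knob from above cannot follow it under the chute; the knob ends 20 to 40 mm beyond the lip.
- cover (a joint): Flat aluminium cover, 180 (y) x 114 x 6 mm, underside at tray z 75.5 mm. Value q in m along tray +y: 0 = open against the cheek (starts within 10 mm of it). Home, against the end stop with the compartment covered, lies anywhere from 0.150 to 0.170, differing each time. Its middle is at tray y = q - 0.085. Sliding takes 2 N plus 6 N per 0.1 m/s.
- tray_catch (a point): Middle of the range of the sprung catch on the tray's +x rail, which acts on the cover and is set together with the stop. Met 11 mm before home, it takes a push of up to 13 N 8 mm before home; passed 3 mm before home, it then drives the cover against the stop and holds it. If not passed it pushes the cover back. So the first rise of force is the catch, a second, hard one the stop.
- endstop: Dark steel bracket, 134 mm wide, fixed to the tray beyond its +y end; origin at its -y face (tray y 195, z 78.5 mm). On two rods in front of it stands a black rubber-faced stop bar, 110 x 5 x 12 mm, its face 20 to 40 mm before the bracket: the setting differs each time and is not reported. The bar is firm; the cover pressed on it with over 50 N counts as ramming.
- cover_knob (a point): Centre of the top of the upright white cylindrical knob on the cover: 32 mm dia, 36 mm tall above the cover plate (top at tray z 117.5 mm), at tray x 0, y = q - 0.075 (-75 mm when open). 
- cover_lip (a point): Middle of the top of the rear face of the cover's turned-up rear lip: at tray x 0, y = q - 0.175, top at tray z 96.5 mm. The lip is 104 mm wide (x), 5 mm thick, stands 15.5 mm over the cover plate; its flat rear face looks to tray -y and can be pushed with closed fingertips once there is room between it and the cheek.
- objective_in_tray: black objective standing on the compartment's floor, 36 mm dia, 58 mm tall; origin at the centre of its underside; it must stay in the compartment
- objective_a: black microscope objective standing on the bench, 36 mm dia, 58 mm tall; bystander
- objective_b: black microscope objective standing on the bench, 36 mm dia, 63 mm tall; bystander
- stage_knob: loose white stepped stage knob standing on the bench, 48 mm dia, 62 mm tall; bystander
- slide_clip: flat chrome slide clip lying on the bench, 105 x 26 x 12 mm; bystander
- dust_cover: orange domed dust cover standing on the bench, 110 mm dia, 100 mm tall; bystander
- screwdriver: screwdriver lying on the bench, 180 mm long; bystander
- cleaner_bottle: closed bottle standing on the bench, 48 mm dia, 110 mm tall; bystander
Things that resemble listed ones, but are neither listed nor needed, are in the scene too. What is shaped like the objective_in_tray but yellow is not meant.

How it is judged:
By the outcome, as a careful person would: the job done as asked, in the order asked, and still so for the second after the job is handed in, with the robot touching nothing.
It also fails if it takes over 51 s, if anything falls off the work surface, if the arm or the gripper's body presses on something with over 40 N, if the wrist force passes 120 N, or if a joint passes its speed limit or range.

## Working session

There is one attempt and no reset: what is moved stays moved. The work goes in short steps, Python scripts to look and compute and a shell command to move; the robot and the scene stay as the last step left them, time stands still between calls to the robot, and variables do not carry over. Pictures are saved under pics/ and viewed, about 8 in all and at most 12, crops included, and the job is handed in when it is done.

```bash
mkdir -p pics; ls; cat > h.py <<'E'
import numpy as np, cv2, json
from plant import *
from scipy.spatial.transform import Rotation as R
def ray(cam,px,z,cal=None):
    c=cal or calibration(cam); K=np.array(c["mtx"]);Rm=np.array(c["R"]);t=np.array(c["t"])
    d=Rm.T@np.linalg.inv(K)@np.array([px[0],px[1],1.]); o=-Rm.T@t
    return o+d*(z-o[2])/d[2]
def proj(cam,X):
    c=calibration(cam); p=np.array(c["mtx"])@(np.array(c["R"])@np.array(X)+np.array(c["t"])); return p[:2]/p[2]
def tool(dw):  # world shift m -> tool mm
    return np.round(R.from_quat(state()["eef_rot"]).inv().apply(dw)*1000,1)
E
python3 - <<'E'
from h import *
s=state();print({k:np.round(v,3).tolist() for k,v in s.items()},hold_point_z)
print(R.from_quat(s["eef_rot"]).as_matrix().round(3))
for c in("top","scene"):
    cv2.imwrite(f"pics/{c}1.png",get_image(c)[:,:,::-1])
    for l,z in(("cover_knob",.1175),("cover_lip",.0965),("tray",0),("tray_deck",.075),("tray_compartment",.005),("endstop",.0785),("chute",0),("tray_catch",.08)):
        for d in pinpoint(c,l)[:2]: print(c,l,round(d["confidence"],2),np.round(d["pixel"]),ray(c,d["pixel"],z).round(3))
E
```

```text
pics
{'time_s': 0.0, 'joints': [1.299, 0.087, 0.175, 1.66, -0.0, 1.571], 'dq': [-0.0, 0.0, -0.0, -0.001, -0.002, 0.0], 'effort': [-0.001, -52.038, 46.481, 0.016, -0.0, -0.0], 'tcp_pos': [0.148, 0.53, 0.231], 'eef_rot': [0.095, 0.701, -0.096, 0.701], 'ft_force': [0.319, 0.902, 0.241], 'wrist_torque': [0.026, -0.047, -0.008], 'finger_gap': 0.085} 0.0187
[[-0.     0.268  0.963]
 [-0.001  0.963 -0.268]
 [-1.    -0.001  0.   ]]
top cover_knob 0.71 [351. 193.] [ 0.541 -0.109  0.117]
top cover_knob 0.7 [328. 189.] [ 0.552 -0.045  0.117]
top cover_lip 0.9 [387. 198.] [ 0.531 -0.216  0.097]
top tray 0.9 [326. 187.] [ 0.576 -0.045  0.   ]
top tray_deck 0.6 [357. 195.] [ 0.542 -0.132  0.075]
top tray_compartment 0.83 [304. 187.] [0.574 0.022 0.005]
scene cover_lip 0.8 [268. 176.] [ 0.514 -0.228  0.097]
scene tray 0.72 [313. 230.] [ 0.575 -0.043  0.   ]
scene tray_deck 0.63 [286. 194.] [ 0.545 -0.146  0.075]
scene tray_compartment 0.7 [372. 237.] [0.537 0.126 0.005]
scene tray_compartment 0.6 [334. 236.] [0.578 0.029 0.005]
scene endstop 0.8 [376. 234.] [0.605 0.159 0.079]
scene tray_catch 0.19 [331. 240.] [0.675 0.066 0.08 ]
```

```bash
python3 - <<'E'
import cv2
for c in("top","scene"):
    im=cv2.imread(f"pics/{c}1.png"); 
    cv2.imwrite(f"pics/{c}1b.png",cv2.resize(im[80:300,180:480] if c=="top" else im[100:320,180:480],None,fx=2.6,fy=2.6,interpolation=2))
E
```

```text
(no output)
```

View pics/top1b.png

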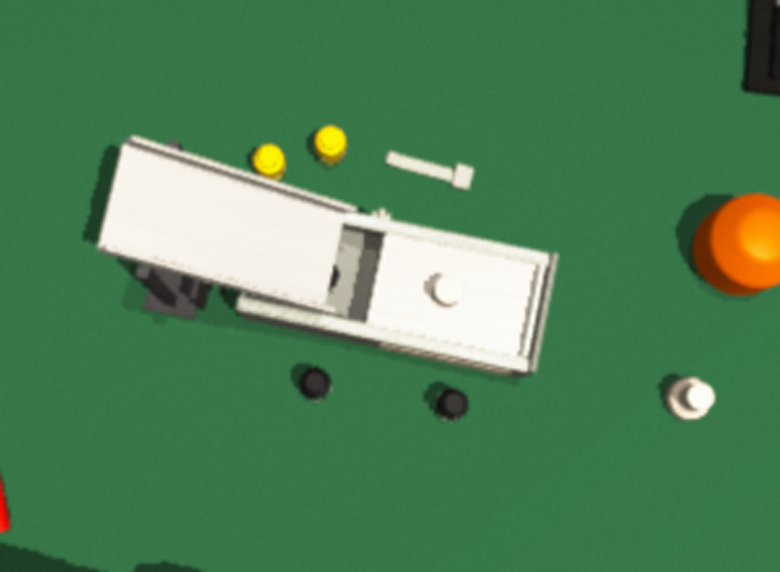

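View pics/scene1.png

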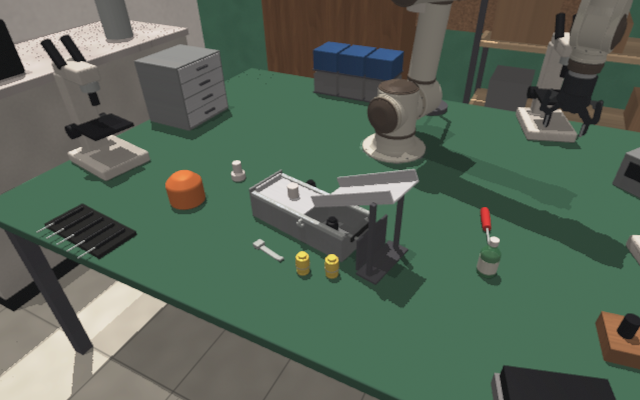

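The top view shows the open cover with its knob at about (352,191). Its lip is at (387,198), and the chute covers the left half of the tray. The black objective is just visible under the chute lip, around (309,187), and the yellow look-alikes stand outside the tray. Next I'll get the yaw from the corners.

```bash
python3 - <<'E'
from h import *
f=lambda u,v,z:ray("top",(180+u/2.6,80+v/2.6),z)[:2]
fa,fb=f(380,222,.0865),f(555,256,.0865); na,nb=f(250,308,.0865),f(530,373,.0865)
for a,b in((fa,fb),(na,nb)): d=a-b; print(a,b,"yaw",np.degrees(np.arctan2(-d[0],d[1])))
k=f(447,290,.1175);print("knob",k, "lip line",f(543,263,.0965),f(522,353,.0965))
yaw=np.radians(-12);ty=np.array([-np.sin(yaw),np.cos(yaw)]);print(ty)
print("current->tool for (0.35,0.1)",tool(np.array([.35,.1,.231])-state()["tcp_pos"]), tool(np.array([.42,-.15,.231])-state()["tcp_pos"]),tool(np.array([.51,-.20,.231])-state()["tcp_pos"]))
E
```

```text
[ 0.62671891 -0.04069293] [ 0.59046904 -0.23645663] yaw -10.490721389137594
[0.52815391 0.10265001] [ 0.45929559 -0.20722008] yaw -12.528507779437472
knob [ 0.54625689 -0.11270492] lip line [ 0.58070951 -0.22119019] [ 0.48041253 -0.19700609]
[0.20791169 0.9781476 ]
current->tool for (0.35,0.1) [ 3.000e-01 -3.597e+02  3.103e+02] [ 3.000e-01 -5.817e+02  4.449e+02] [ 3.000e-01 -6.057e+02  5.450e+02]
```

```bash
python3 -m creep '[{"delta_pos":[0,-45,39],"dr":[0.18,0,0],"grip":0},{"delta_pos":[0,-90,78],"dr":[0.36,0,0],"grip":0},{"delta_pos":[0,-135,116],"dr":[0.54,0,0],"grip":0},{"delta_pos":[0,-180,155],"dr":[0.72,0,0],"grip":0},{"delta_pos":[0,-225,194],"dr":[0.9,0,0],"grip":0}]'
python3 - <<'E'
from h import *
s=state();print(s["tcp_pos"],s["joints"],s["finger_gap"])
for w in([.35,.1,.231],[.42,-.15,.231],[.51,-.20,.231]): print(tool(np.array(w)-s["tcp_pos"]))
y=R.from_quat(s["eef_rot"]).as_matrix()[:,1];print(np.degrees(np.arctan2(y[1],y[0])))
E
```

```text
time_s: 1.52
tcp_pos: [0.2745, 0.2593, 0.2314]
eef_rot: [0.393, 0.588, -0.392, 0.588]
ft_force: [1.2, 0.0, -0.2]
finger_gap: 0.0001
[0.27447646 0.25933188 0.2314224 ] [ 7.57112262e-01 -3.21414023e-01 -1.93206574e-01  1.69807643e+00
 -1.02417787e-04  1.93418885e+00] 9.63925309857761e-05
[  0.4   8.6 176.1]
[ 3.000e-01 -2.260e+01  4.338e+02]
[3.000e-01 4.130e+01 5.145e+02]
22.55847078287195
```

```bash
python3 -m creep '[{"delta_pos":[0,-3,60],"dr":[0.18,0,0],"grip":0},{"delta_pos":[0,-6,120],"dr":[0.36,0,0],"grip":0},{"delta_pos":[0,-10,180],"dr":[0.54,0,0],"grip":0},{"delta_pos":[0,-13,240],"dr":[0.602,0,0],"grip":0},{"delta_pos":[0,-17,300],"dr":[0.602,0,0],"grip":0}]'
python3 - <<'E'
from h import *
s=state();print(s["tcp_pos"])
for w in([.44,-.15,.231],[.51,-.20,.231]): print(tool(np.array(w)-s["tcp_pos"]))
y=R.from_quat(s["eef_rot"]).as_matrix()[:,1];print(np.degrees(np.arctan2(y[1],y[0])))
E
```

```text
time_s: 2.15
tcp_pos: [0.3753, -0.0241, 0.2316]
eef_rot: [0.549, 0.446, -0.548, 0.447]
ft_force: [1.5, 0.9, -0.2]
finger_gap: 0.0002
[ 0.37531118 -0.0241195   0.23163274]
[  0.7  88.9 110.2]
[  0.8 167.5 144.9]
-11.6959586934971
```

```bash
python3 -m creep '[{"delta_pos":[0,35,50],"dr":[0,0,0],"grip":0},{"delta_pos":[0,70,100],"dr":[0,0,0],"grip":0},{"delta_pos":[0,115,130],"dr":[0,0,0],"grip":0},{"delta_pos":[0,165,145],"dr":[0,0,0],"grip":0},{"delta_pos":[0,168,145],"dr":[0,0,0],"grip":0}]'
python3 - <<'E'
from h import *
im=get_image("wrist");c=calibration("wrist");s=state()
cv2.imwrite("pics/w1.png",im[:,:,::-1]);print(s["tcp_pos"],s["ft_force"])
for l,z in(("cover_knob",.1175),("cover_lip",.0965),("tray_deck",.075)):
    for d in pinpoint("wrist",l)[:2]: print(l,d,ray("wrist",d["pixel"],z,c))
E
```

```text
time_s: 2.78
tcp_pos: [0.5119, -0.1995, 0.2287]
eef_rot: [-0.548, -0.447, 0.549, -0.445]
ft_force: [-1.1, -0.2, -0.3]
finger_gap: -0.0001
[ 0.51108169 -0.19860629  0.22963634] [-0.99682185  1.05123825  0.0784979 ]
cover_knob {'pixel': [344.8, 84.5], 'confidence': 0.71} [ 0.54768242 -0.11446724  0.1175    ]
cover_lip {'pixel': [343.6, 197.0], 'confidence': 0.73} [ 0.52983826 -0.21563424  0.0965    ]
tray_deck {'pixel': [344.3, 101.4], 'confidence': 0.86} [ 0.54791848 -0.12841713  0.075     ]
```

View pics/w1.png

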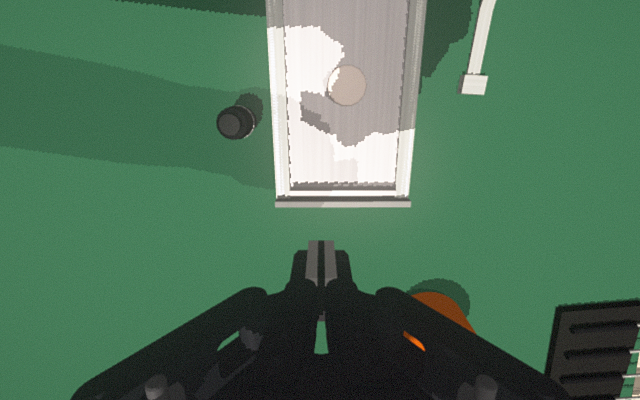

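```bash
python3 -m creep '[{"delta_pos":[0,18,-52],"dr":[0,0,0],"grip":0},{"delta_pos":[45,18,-52],"dr":[0,0,0],"grip":0},{"delta_pos":[95,18,-52],"dr":[0,0,0],"grip":0},{"delta_pos":[132,18,-52],"dr":[0,0,0],"grip":0},{"delta_pos":[132,18,-52],"dr":[0,0,0],"grip":0}]'
python3 - <<'E'
from h import *
from scipy.spatial.transform import Rotation as R
c=calibration("wrist");im=get_image("wrist");s=state()
cv2.imwrite("pics/w2.png",im[:,:,::-1]);print(s["tcp_pos"],s["ft_force"],R.from_quat(s["eef_rot"]).as_matrix().round(3)[:,2])
for d in pinpoint("wrist","cover_knob")[:2]: X=ray("wrist",d["pixel"],.1175,c);print(d,X,tool(X-s["tcp_pos"]))
E
```

```text
time_s: 3.6
tcp_pos: [0.5364, -0.1496, 0.0978]
eef_rot: [-0.547, -0.448, 0.549, -0.446]
ft_force: [-0.3, -0.2, -0.2]
finger_gap: 0.0003
[ 0.53762213 -0.15010299  0.10014496] [-0.6022555  -0.12041226  0.23091141] [-0.201 -0.98   0.   ]
{'pixel': [336.4, 205.3], 'confidence': 0.88} [ 0.54994087 -0.11634952  0.1175    ] [-17.3   5.3 -35.5]
```

View pics/w2.png

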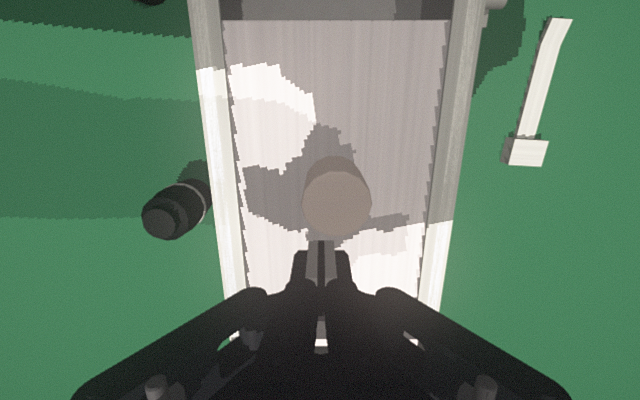

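The fingers are down behind the knob, which shows at (337,203), about 5 mm to the right. I'll centre on it and push gently.

```bash
python3 -m creep '[{"delta_pos":[0,5,0],"dr":[0,0,0],"grip":0},{"delta_pos":[0,5,-8],"dr":[0,0,0],"grip":0},{"delta_pos":[0,5,-18],"dr":[0,0,0],"grip":0},{"delta_pos":[0,5,-28],"dr":[0,0,0],"grip":0},{"delta_pos":[0,5,-38],"dr":[0,0,0],"grip":0}]'; python3 -m creep '[{"delta_pos":[0,0,-12],"dr":[0,0,0],"grip":0},{"delta_pos":[0,0,-24],"dr":[0,0,0],"grip":0},{"delta_pos":[0,0,-36],"dr":[0,0,0],"grip":0},{"delta_pos":[0,0,-46],"dr":[0,0,0],"grip":0},{"delta_pos":[0,0,-46],"dr":[0,0,0],"grip":0}]'
python3 - <<'E'
from h import *
c=calibration("wrist");im=get_image("wrist");s=state()
cv2.imwrite("pics/w3.png",im[:,:,::-1]);print(s["tcp_pos"],s["ft_force"])
for l,z in(("cover_knob",.1175),("cover_lip",.0965)):
  for d in pinpoint("wrist",l)[:2]: X=ray("wrist",d["pixel"],z,c);print(d,X,tool(X-s["tcp_pos"]))
get_image("top")
for l,z in(("cover_knob",.1175),("cover_lip",.0965)):
  for d in pinpoint("top",l)[:2]: X=ray("top",d["pixel"],z);print(d,X,tool(X-s["tcp_pos"]))
E
```

```text
time_s: 4.32
tcp_pos: [0.5516, -0.1148, 0.1004]
eef_rot: [-0.548, -0.446, 0.548, -0.448]
ft_force: [-1.1, -7.5, 3.8]
finger_gap: 0.0001
time_s: 4.95
tcp_pos: [0.5607, -0.0686, 0.0998]
eef_rot: [0.548, 0.447, -0.548, 0.447]
ft_force: [0.1, -0.6, 0.5]
finger_gap: -0.0
[ 0.56040306 -0.06871921  0.09948304] [-0.3834732  -0.07254973  0.74171829]
{'pixel': [321.3, 219.7], 'confidence': 0.79} [ 0.56607015 -0.04151313  0.1175    ] [-18.    0.1 -27.8]
{'pixel': [318.5, 353.1], 'confidence': 0.71} [ 0.5443065  -0.13934742  0.0965    ] [ 3.  -1.6 72.4]
{'pixel': [325.4, 183.9], 'confidence': 0.86} [ 0.56721858 -0.03766269  0.1175    ] [-18.    0.4 -31.8]
```

```bash
python3 -m creep '[{"delta_pos":[-25,0,4],"dr":[0,0,0],"grip":0},{"delta_pos":[-25,0,50],"dr":[0,0,0],"grip":0},{"delta_pos":[-25,0,98],"dr":[0,0,0],"grip":0},{"delta_pos":[-10,0,98],"dr":[0,0,0],"grip":0},{"delta_pos":[-10,0,98],"dr":[0,0,0],"grip":0}]'
python3 - <<'E'
from h import *
c=calibration("wrist");im=get_image("wrist");s=state()
cv2.imwrite("pics/w4.png",im[:,:,::-1]);print(s["tcp_pos"],s["ft_force"])
for l,z in(("cover_knob",.1175),("cover_lip",.0965)):
  for d in pinpoint("wrist",l)[:2]: X=ray("wrist",d["pixel"],z,c);print(d,X,tool(X-s["tcp_pos"]))
E
```

```text
time_s: 5.88
tcp_pos: [0.5397, -0.1652, 0.1078]
eef_rot: [-0.548, -0.447, 0.549, -0.446]
ft_force: [0.4, 0.1, 0.6]
finger_gap: -0.0003
[ 0.54012061 -0.16480716  0.10860905] [-0.37922777  0.80361649  0.0390068 ]
{'pixel': [322.9, 205.9], 'confidence': 0.91} [ 0.54525524 -0.14238288  0.0965    ] [ 12.1   0.5 -23. ]
```

View pics/w4.png

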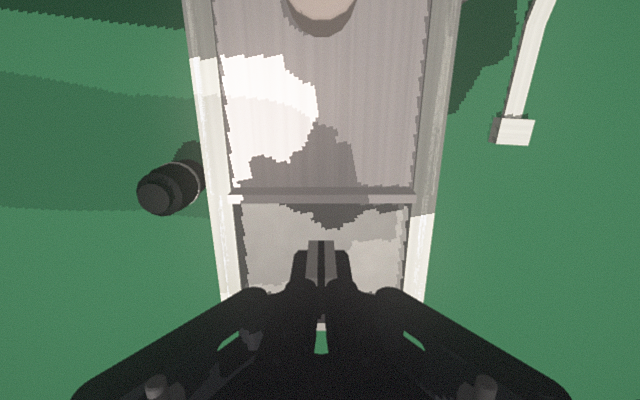

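```bash
python3 -m creep '[{"delta_pos":[21,0,0],"dr":[0,0,0],"grip":0},{"delta_pos":[21,0,-10],"dr":[0,0,0],"grip":0},{"delta_pos":[21,0,-18],"dr":[0,0,0],"grip":0},{"delta_pos":[21,0,-28],"dr":[0,0,0],"grip":0},{"delta_pos":[21,0,-38],"dr":[0,0,0],"grip":0}]'; python3 -m creep '[{"delta_pos":[0,0,-7],"dr":[0,0,0],"grip":0},{"delta_pos":[0,0,-14],"dr":[0,0,0],"grip":0},{"delta_pos":[0,0,-21],"dr":[0,0,0],"grip":0},{"delta_pos":[0,0,-26],"dr":[0,0,0],"grip":0},{"delta_pos":[0,0,-26],"dr":[0,0,0],"grip":0}]'
python3 - <<'E'
from h import *
c=calibration("wrist");im=get_image("wrist");s=state()
cv2.imwrite("pics/w5.png",im[:,:,::-1]);print(s["tcp_pos"],tool(s["ft_force"])/1000)
for l,z in(("cover_knob",.1175),("cover_lip",.0965)):
  for d in pinpoint("wrist",l)[:2]: X=ray("wrist",d["pixel"],z,c);print(d,X,tool(X-s["tcp_pos"]))
E
```

```text
time_s: 6.65
tcp_pos: [0.5481, -0.1282, 0.0888]
eef_rot: [-0.547, -0.446, 0.549, -0.447]
ft_force: [-2.4, -6.3, -2.2]
finger_gap: -0.0001
time_s: 7.28
tcp_pos: [0.5539, -0.1019, 0.0889]
eef_rot: [0.548, 0.447, -0.547, 0.447]
ft_force: [1.0, -0.2, -1.1]
finger_gap: 0.0001
[ 0.55395342 -0.10205377  0.08891705] [-0.025  -0.6841  0.2575]
{'pixel': [320.2, 2.8], 'confidence': 0.65} [0.5754711  0.00621698 0.1175    ] [ -28.5   -0.7 -110.4]
{'pixel': [319.8, 243.5], 'confidence': 0.55} [ 0.55508652 -0.09172569  0.0965    ] [ -7.6  -1.  -10.3]
```

```bash
for i in 1; do python3 -m creep '[{"delta_pos":[0,0,-3],"dr":[0,0,0],"grip":0},{"delta_pos":[0,0,-5],"dr":[0,0,0],"grip":0}]'; python3 -m creep '[{"delta_pos":[0,0,-2],"dr":[0,0,0],"grip":0}]'; python3 -m creep '[{"delta_pos":[0,0,-2],"dr":[0,0,0],"grip":0}]';python3 -m creep '[{"delta_pos":[0,0,-2],"dr":[0,0,0],"grip":0}]'; done | grep -E "tcp|ft"
```

```text
tcp_pos: [0.5547, -0.098, 0.0887]
ft_force: [-0.5, -2.3, 1.3]
tcp_pos: [0.555, -0.0959, 0.0886]
ft_force: [0.8, -3.5, 2.0]
tcp_pos: [0.5554, -0.0938, 0.0884]
ft_force: [0.3, -3.3, 2.0]
tcp_pos: [0.5557, -0.0918, 0.0884]
ft_force: [-0.1, -3.3, 1.7]
```

```bash
(python3 -m creep '[{"delta_pos":[0,0,-2],"dr":[0,0,0],"grip":0}]'; python3 -m creep '[{"delta_pos":[0,0,-2],"dr":[0,0,0],"grip":0}]';python3 -m creep '[{"delta_pos":[0,0,-2],"dr":[0,0,0],"grip":0}]';python3 -m creep '[{"delta_pos":[0,0,-2],"dr":[0,0,0],"grip":0}]') | grep -E "tcp|ft"
```

```text
tcp_pos: [0.5561, -0.0898, 0.0883]
ft_force: [0.5, -2.8, 0.7]
tcp_pos: [0.5565, -0.0879, 0.0883]
ft_force: [0.9, -2.4, 2.1]
tcp_pos: [0.5569, -0.0859, 0.0883]
ft_force: [1.2, -3.5, 1.1]
tcp_pos: [0.5573, -0.0839, 0.0883]
ft_force: [0.7, -3.8, 1.9]
```

```bash
(python3 -m creep '[{"delta_pos":[0,0,-2],"dr":[0,0,0],"grip":0}]'; python3 -m creep '[{"delta_pos":[0,0,-2],"dr":[0,0,0],"grip":0}]';python3 -m creep '[{"delta_pos":[0,0,-2],"dr":[0,0,0],"grip":0}]') | grep -E "tcp|ft"
```

```text
tcp_pos: [0.5577, -0.082, 0.0883]
ft_force: [0.9, -3.1, 1.7]
tcp_pos: [0.5581, -0.08, 0.0883]
ft_force: [-0.1, -2.8, 1.6]
tcp_pos: [0.5585, -0.0781, 0.0883]
ft_force: [-0.1, -3.4, 1.4]
```

```bash
(python3 -m creep '[{"delta_pos":[0,0,-2],"dr":[0,0,0],"grip":0}]'; python3 -m creep '[{"delta_pos":[0,0,-2],"dr":[0,0,0],"grip":0}]';python3 -m creep '[{"delta_pos":[0,0,-2],"dr":[0,0,0],"grip":0}]') | grep -E "tcp|ft"
```

```text
tcp_pos: [0.5589, -0.0761, 0.0883]
ft_force: [-0.1, -3.0, 2.1]
tcp_pos: [0.5591, -0.0746, 0.0883]
ft_force: [-2.2, -7.4, 2.3]
tcp_pos: [0.5594, -0.0729, 0.0883]
ft_force: [-1.3, -9.3, 2.6]
```

Force is rising at y ≈ -0.0755, which is the catch. Home should be about 11 mm on, near y ≈ -0.065.

```bash
(python3 -m creep '[{"delta_pos":[0,0,-2],"dr":[0,0,0],"grip":0}]'; python3 -m creep '[{"delta_pos":[0,0,-2],"dr":[0,0,0],"grip":0}]';python3 -m creep '[{"delta_pos":[0,0,-1.5],"dr":[0,0,0],"grip":0}]') | grep -E "tcp|ft"
```

```text
tcp_pos: [0.5595, -0.0719, 0.0883]
ft_force: [-2.2, -13.6, 3.0]
tcp_pos: [0.56, -0.0691, 0.0881]
ft_force: [-1.0, -5.3, 0.9]
tcp_pos: [0.5604, -0.0668, 0.0879]
ft_force: [0.4, -0.2, 0.4]
```

Past the peak, with force down to zero: the catch has taken over. I'll feel for the stop in 1 mm steps.

```bash
(python3 -m creep '[{"delta_pos":[0,0,-1],"dr":[0,0,0],"grip":0}]'; python3 -m creep '[{"delta_pos":[0,0,-1],"dr":[0,0,0],"grip":0}]') | grep -E "tcp|ft"
```

```text
tcp_pos: [0.5608, -0.0654, 0.088]
ft_force: [-1.1, -4.2, -2.8]
tcp_pos: [0.5609, -0.0653, 0.088]
ft_force: [-2.2, -7.2, 2.0]
```

```bash
(python3 -m creep '[{"delta_pos":[0,0,-1],"dr":[0,0,0],"grip":0}]';python3 -m creep '[{"delta_pos":[0,0,-1],"dr":[0,0,0],"grip":0}]') | grep -E "tcp|ft"
```

```text
tcp_pos: [0.5609, -0.0653, 0.0881]
ft_force: [-2.5, -14.1, -1.4]
tcp_pos: [0.5608, -0.0652, 0.0881]
ft_force: [-3.5, -18.2, -0.6]
```

Hard stop confirmed: the tool holds at -0.0652 while the force climbs to 18 N, and home matches the catch position plus about 11 mm. Now back off and lift clear.

```bash
python3 -m creep '[{"delta_pos":[0,0,4],"dr":[0,0,0],"grip":0},{"delta_pos":[0,0,15],"dr":[0,0,0],"grip":0},{"delta_pos":[-30,0,40],"dr":[0,0,0],"grip":0},{"delta_pos":[-60,0,60],"dr":[0,0,0],"grip":0},{"delta_pos":[-60,0,60],"dr":[0,0,0],"grip":0}]'
python3 - <<'E'
from h import *
c=calibration("wrist");im=get_image("wrist");s=state();t=get_image("top")
print(s["tcp_pos"],s["ft_force"])
for d in pinpoint("wrist","cover_lip")[:2]: print(d,ray("wrist",d["pixel"],.0965,c), "expect y", -.0652+.0107)
sc=get_image("scene")
cv2.imwrite("pics/end.png",np.vstack([cv2.resize(im,(480,300)),cv2.resize(sc[100:300,200:520],(480,300))])[:,:,::-1])
E
```

```text
time_s: 10.8
tcp_pos: [0.5503, -0.1232, 0.1509]
eef_rot: [0.549, 0.445, -0.547, 0.447]
ft_force: [-0.1, 0.5, -0.3]
finger_gap: 0.0002
[ 0.54988851 -0.12247505  0.14919156] [-0.37474431  0.30914733 -0.09401706]
{'pixel': [177.8, 38.3], 'confidence': 0.21} [0.49043668 0.00503274 0.0965    ] expect y -0.05449999999999999
```

View pics/end.png

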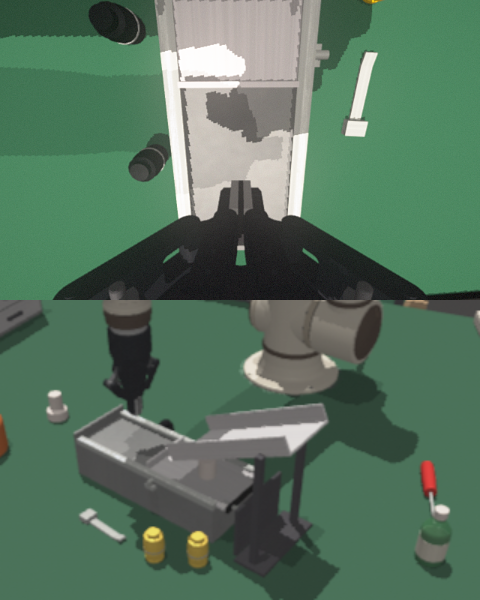

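The cover lip is at about (320,112) in the full wrist image. The knob is under the chute and the bystanders haven't moved. I'll check the lip position by ray, then hand in.

```bash
python3 - <<'E'
from h import *
print(ray("wrist",(320,114),.0965)); print(hand_in())
E
```

```text
[ 0.56247128 -0.05236196  0.0965    ]
the job is handed in; nothing more can be done
None
```

The cover is shut: it went past the sprung catch and sits against the end stop. I handed the job in at about 11 s, with no verdict reported.

- **How it was closed:** I pushed the knob from behind with shut fingers for about 75 mm. Then I went behind the cover's rear lip and pushed it home in 1–3 mm steps.
- **Catch and stop:** The catch met at tool y ≈ -0.0755, peaked at about 14 N, and then the force dropped to zero. About 10 mm past the catch, the tool stopped dead at y ≈ -0.065 while the force rose to 18 N, well under the 50 N ramming limit.
- **Final look:** After I backed off and lifted clear, the wrist force was about zero. The lip measured y ≈ -0.052 against about -0.054 expected, so the cover did not spring back. The chute and the bystanders in view looked undisturbed.
- **What disagreed or was not checked:** In that last picture the lip detector gave only a low-confidence false hit, so I read the lip's pixel by eye instead. The objective is hidden under the closed cover, so I could not see it at the end.

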